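Pack a camera repair job and stack the totes

TASK

Pack this repair job in the deep tote: set the glass-fronted lens in the compartment next to its card holder, the roof-shaped prism housing in the middle one and the short battery in the one at the plain end, each flat on the tote's floor; leave the hollow tube, the flat-topped finder and the long battery where they are. Then turn the shallow tote end for end and stack it level on the deep one, with the two card holders at opposite ends and its feet standing in the shallow rim notches, so that it does not sink onto the parts. Set everything down without dropping it.

Things in the scene. Friction and masses are not known exactly. Their poses are not given: they have to be found in the camera images.
- deep_tote: Deep open grey tote, loose, 0.6 kg, 220 (x, long) x 130 (y) x 70 high. Origin on the table under its centre. Card holder outside its -x end. Inner floor 25 up, 200 x 118; end walls 10 thick. Two ribs (6 thick, 12 high, at x -34, +34) make three compartments 62 x 118 centred at x -68.6 (card end), 0, +68.6 (plain end). End walls have rim notches (see shallow tote); same feet.
- shallow_tote: Shallow empty grey tote, loose, 0.3 kg, plan and axes as the deep one, rim 50 high; floor 25 up. Lift it by the divider across its middle (x 0; 10 thick in x, 118 long, top 65 up). Origin under its centre at foot level. Starts with its card end within 0.5 rad of the deep tote's way. Turned half round and stacked, its origin is 60 above the deep one's; unturned it sinks to 50 or onto the lens.
- shallow_tote_card (a point): Middle of the shallow tote's card holder (white card, black frame, sloping, 56 wide), 122 from its origin along -x, 25 up. Feet: two at this end (y -42, +42), one at the plain end (y 0), each with a claw outside, 12 beyond the wall. Turned, they stand in rim notches 5 deep: 6 mm play along y, 7 along x. The 16 deep notches are for nesting.
- lens: Short black lens standing on its metal mount: round, 52 diameter, 48 high, knurled, glass closing its top; about 0.18 kg. Origin at the centre of its underside, z up. Belongs to the job.
- prism: Black roof-shaped prism housing, base 40 (x) x 46 (y), upright sides to 20, then a gable roof with its ridge along y, 39 high; its end faces (y -23, +23) are flat and upright. Origin at the centre of its underside, z up. Belongs to the job.
- battery: Short black battery lying flat, 36 (x) x 54 (y) x 22 high, grey label, three brass contacts at its +y end. Origin at the centre of its underside, z up. Belongs to the job.
- ext_tube: Look-alike of the lens: hollow black extension tube, 52 outside, 40 bore right through, 48 high. Origin at the centre of its underside. Stays where it is.
- finder: Look-alike of the prism: flat-topped black finder, 40 (x) x 46 (y) x 36 high, 39 with the two steel shoe rails on top. Origin at the centre of its underside. Stays where it is.
- long_battery: Look-alike of the battery: long black battery lying flat, 36 (x) x 82 (y) x 22 high. Origin at the centre of its underside. Stays where it is.
There are look-alikes about, which are no part of the job. What is shaped like the prism but yellow is not meant.

How it is judged (in metres and radians):
On the way, in this order (a step that is already met when the one before it is completed fails the run):
1. lens, prism housing and short battery lie in their compartments, flat on the deep tote's floor (x of lens in the frame of deep_tote between -0.0846 and -0.0526 m and y of lens in the frame of deep_tote between -0.045 and 0.045 m and z of lens in the frame of deep_tote between 0.018 and 0.033 m and angle between each of lens, prism, battery's own z axis and vertical below 0.15 rad and x of prism in the frame of deep_tote between -0.016 and 0.016 m and y of prism in the frame of deep_tote between -0.045 and 0.045 m and z of prism in the frame of deep_tote between 0.018 and 0.033 m and x of battery in the frame of deep_tote between 0.0526 and 0.0846 m and y of battery in the frame of deep_tote between -0.045 and 0.045 m and z of battery in the frame of deep_tote between 0.018 and 0.033 m), for 0.2 s.
2. the shallow tote stands on the deep one, turned end for end (x of shallow_tote in the frame of deep_tote between -0.011 and 0.011 m and y of shallow_tote in the frame of deep_tote between -0.011 and 0.011 m and z of shallow_tote in the frame of deep_tote between 0.0565 and 0.0635 m and x of shallow_tote_card in the frame of deep_tote above 0.09 m and angle between each of shallow_tote, deep_tote's own z axis and vertical below 0.04 rad), for 0.2 s.
At the end, for the whole second after the job is handed in: Each part upright (0.15 rad) on the floor of its own compartment; shallow tote turned, centred to 11 mm on the deep one, 56.5 to 63.5 mm above it (origins), level to 0.04 rad, card holders at opposite ends; all at rest; look-alikes within 25 mm of their start (all of step 1 and all of step 2 and linear speed of each of lens, prism, battery, shallow_tote, deep_tote below 0.02 m/s and distance of each of ext_tube, finder, long_battery from where it was at the start of the episode below 0.025 m); the robot touches nothing.
It fails at once if a look-alike is moved by more than 25 mm (distance of any of ext_tube, finder, long_battery from where it was at the start of the episode above 0.025 m).
It fails at once if a part or the shallow tote is dropped (falls free, from about 25 mm or more: faster than 0.7 m/s while no finger touches it) ((linear speed of lens above 0.7 m/s and contact force between the fingers and lens below 0.2 N) or (linear speed of prism above 0.7 m/s and contact force between the fingers and prism below 0.2 N) or (linear speed of battery above 0.7 m/s and contact force between the fingers and battery below 0.2 N) or (linear speed of shallow_tote above 0.7 m/s and contact force between the fingers and shallow_tote below 0.2 N)).
It also fails if it takes over 109 s, if anything falls off the work surface, if the arm or the gripper's body presses on something with over 40 N, if the wrist force passes 120 N, or if a joint passes its speed limit or range.

ROBOT

A 6-joint arm with a two-finger parallel gripper is mounted at the origin on the work surface. World frame = base frame: x ahead of the robot, y to its left, z up, the work surface at z = 0. Lengths are in mm, angles in rad, forces in N, time in s.
With the tool pointing down it reaches from about 400 to 825 mm from the base axis. Payload 7 kg.
Tool frame: the origin (TCP) lies at the very end of the fingers, on their centre line; the grasp point (between the pads) lies 19 mm behind it; z points along the fingers, y is the line along which they close (so a half turn about z gives the same grasp; the last joint's range is limited). The gripper opens to 88 mm and grips with 3 to 60 N. Pads are 19 mm wide; open, the fingers measure 130 mm over their backs; the gripper's body (78 mm by 193 mm) begins 47 mm behind the grasp point.
Start: joints at [-0.905, 0.359, 0.012, 0, -1.224, -0.288], TCP at [248.964, -627.385, 226.561] pointing down, gripper open.
Joint ranges: [-3.07, 3.07], [-1.43, 2.12], [-1.02, 1.25], [-3.03, 1.67], [-3.05, -0], [-3.03, 3.03]. Speed limits (rad/s): [2.39, 2.39, 3.01, 3.14, 3.14, 3.14].

INTERFACE

Orientations are given as a unit quaternion [x, y, z, w].
In Python, from plant import bot gives the robot as it stands. Calls block until the motion is done:
- bot.move_ptp(position, orientation): joint-space move of the TCP to a pose.
- bot.line_to(position, velocity=150, ori=None): straight line of the TCP; ori=None keeps the orientation; velocity is the mean speed in mm/s.
- bot.move_joints(angles): joint-space move.
- bot.move_gripper(opening, force=None): finger opening in mm; force is the grip in N (None keeps the last); returns when the fingers have stopped.
- bot.pause(seconds).
- bot.solve_ik(position, orientation): joint angles nearest the present ones, or None.
- bot.read_state(): the state.
- bot.camera(name): name is "scene" or "top"; returns the picture (384x512x3 uint8, red, green, blue); there is no depth.
- bot.get_calibration(name): a dict with "fx", "fy", "cx", "cy" (pixels), "distortion" ([k1, k2, p1, p2, k3] as OpenCV has them; the pictures are not rectified), "view" (4x4, takes a point from world to camera coordinates). Camera axes: x right, y up, looking along -z (the intrinsics and any distortion apply to the point x, -y, -z); pixel columns grow to the right and rows downward; lengths in mm; the calibration is good to about 2 mm. A picture is of the moment at which its call begins. get_calibration takes no time and is no camera call.
A pose or a line that the arm cannot do raises bot.Unreachable and nothing moves.
- bot.close_job(): hands the job in; it is judged then, once.
The state is a dict: "t": time; "joint_pos": joint angles; "qvel": joint speeds; "tau": joint torques, N m; "tcp_pos": TCP position; "eef_rot": TCP orientation; "contact_force": force on the tool from outside, world axes, zero at the start; "moment": the same for the moment, N m; "width": finger opening in mm; "finger_force": force on a finger pad.
Only numpy, scipy, OpenCV 4.12 (cv2) and the standard library are available. Lean on these libraries where they do the work, as an engineer would, in place of code of your own. Each camera call takes 0.05 s, during which the arm holds its last target. There are 200 camera calls.

## Working session

There is one attempt and no reset: what is moved stays moved. The work goes in short steps, each a Python script; the robot and the scene stay as the last script left them, time stands still between calls to the robot, and variables do not carry over. Pictures are saved under pics/ and viewed, at most 14 in all, crops included, and the job is handed in when it is done.

```bash
ls; mkdir -p pics
python3 - <<'E'
from plant import bot
import cv2,numpy as np
for n in("scene","top"):
    c=bot.get_calibration(n); print(n,{k:np.round(v,3).tolist() for k,v in c.items()})
    cv2.imwrite(f"pics/{n}0.png",cv2.cvtColor(bot.camera(n),cv2.COLOR_RGB2BGR))
s=bot.read_state(); print(s)
E
```

```text
pics
scene {'fx': 446.074, 'fy': 446.074, 'cx': 257.123, 'cy': 185.54, 'distortion': [-0.026, 0.0, 0.0, 0.0, 0.0], 'view': [[-0.753, 0.658, 0.014, 389.574], [-0.406, -0.482, 0.776, 189.088], [0.517, 0.579, 0.63, -1609.198], [0.0, 0.0, 0.0, 1.0]]}
top {'fx': 354.643, 'fy': 354.643, 'cx': 260.004, 'cy': 189.011, 'distortion': [-0.101, 0.0, 0.0, 0.0, 0.0], 'view': [[-0.029, -0.999, 0.031, -2.456], [0.988, -0.024, 0.151, -528.825], [-0.151, 0.035, 0.988, -832.013], [0.0, 0.0, 0.0, 1.0]]}
{'t': 0.1, 'joint_pos': array([-9.04860923e-01,  3.59340126e-01,  1.11476046e-02, -3.12416779e-04,
       -1.22407989e+00, -2.88128756e-01]), 'qvel': array([-0.00019405, -0.00141709,  0.0008108 ,  0.00167814,  0.00147452,
       -0.00160188]), 'tau': array([-2.69089411e-03, -5.84163451e+01,  2.93751258e+01,  7.01545089e+00,
        1.02048274e-02, -4.81422228e-05]), 'tcp_pos': array([ 248.83127993, -626.99559748,  225.69833553]), 'eef_rot': array([-1.87729544e-01,  9.82220470e-01,  7.23083019e-04, -2.08390275e-04]), 'contact_force': array([-0.74478484, -0.92110774, -0.09572471]), 'moment': array([-0.03492379,  0.03427787,  0.02901228]), 'finger_force': 0.0, 'width': 87.46759194403705}
```

View pics/top0.png

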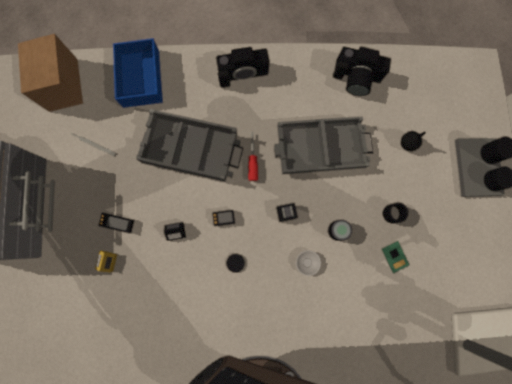

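View pics/scene0.png

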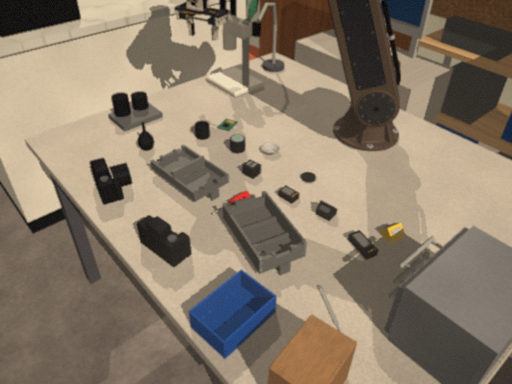

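Top view: the deep tote (two ribs) is at (190,146) and the shallow tote (divider) at (323,145). The round candidates are (340,230) and (396,213), the prism-like ones are (287,212), (175,231) and the yellow (106,262), and the batteries are (224,217) and (117,222). I'll enlarge to confirm which is which.

Run:
```python
import cv2,numpy as np
a=cv2.imread("pics/top0.png");b=cv2.imread("pics/scene0.png")
g=lambda i:(255*(i/255.)**.6).astype('uint8')
cv2.imwrite("pics/c1.png",g(cv2.resize(a[100:275,130:415],(798,490),interpolation=3)))
cv2.imwrite("pics/c2.png",g(cv2.resize(b[110:285,140:400],(800,538),interpolation=3)))
```

```text
(no output)
```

View pics/c1.png

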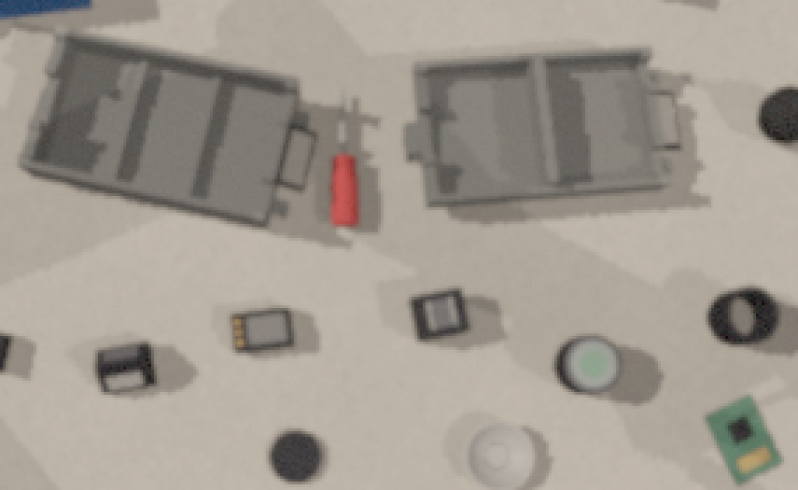

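View pics/c2.png

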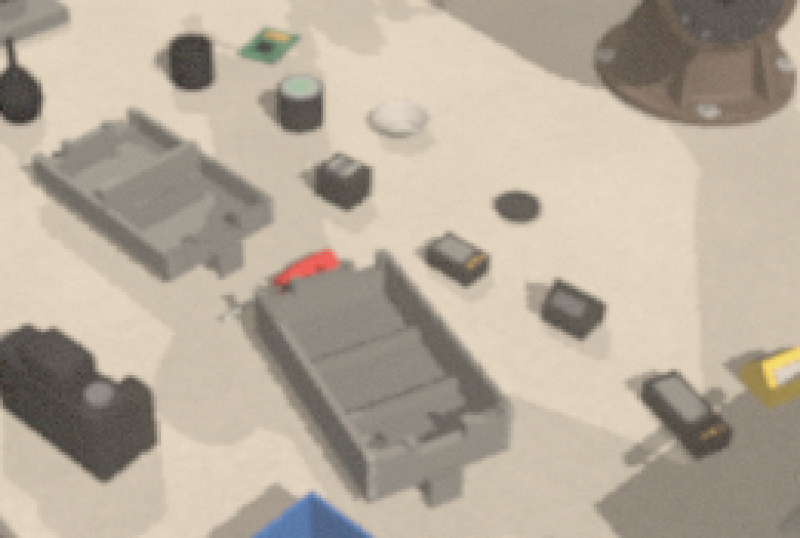

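Enlarged views: the lens is (340,230), with green glass closing the top, and (396,213) is the bored tube. The prism is (175,231), with a gable roof; (287,212) has steel rails and a flat top, so it's the finder. The short battery is (224,217), and (117,222) is the long one. Both card holders are at the right (world −y) ends. Next I'll measure.

```bash
cat > h.py <<'E'
import cv2,numpy as np
from plant import bot
def ray(n,px):
    c=bot.get_calibration(n);K=np.array([[c['fx'],0,c['cx']],[0,c['fy'],c['cy']],[0,0,1.]])
    p=cv2.undistortPoints(np.array(px,float).reshape(-1,1,2),K,np.array(c['distortion'],float))[:,0]
    V=np.array(c['view']);R,t=V[:3,:3],V[:3,3]
    d=np.c_[p[:,0],-p[:,1],-np.ones(len(p))]@R
    return -R.T@t,d/np.linalg.norm(d,axis=1)[:,None]
def plane(n,px,z):
    o,d=ray(n,px); return o+d*((z-o[2])/d[:,2])[:,None]
def tri(pt,ps):
    o1,d1=ray("top",pt);o2,d2=ray("scene",ps);out=[]
    for a,b in zip(d1,d2):
        s=np.linalg.lstsq(np.c_[a,-b],o2-o1,rcond=None)[0]
        P,Q=o1+s[0]*a,o2+s[1]*b; out.append(np.r_[(P+Q)/2,np.linalg.norm(P-Q)])
    return np.array(out)
def proj(n,P):
    c=bot.get_calibration(n);K=np.array([[c['fx'],0,c['cx']],[0,c['fy'],c['cy']],[0,0,1.]])
    V=np.array(c['view']);q=np.atleast_2d(P)@V[:3,:3].T+V[:3,3]
    return cv2.projectPoints(q*[1,-1,-1],np.zeros(3),np.zeros(3),K,np.array(c['distortion'],float))[0][:,0]
E
python3 - <<'E'
from h import *
np.set_printoptions(precision=1,suppress=True)
f=lambda L,s,o:np.array(L,float)/s+o-0.5+.5/s
A=lambda L:f(L,2.8,[130,100]);B=lambda L:f(L,3.077,[140,110])
# deep: TL,TR,BR,BL ; scene: TL=(far from robot, +y) -> (365,500)? 
dt=A([(62,37),(298,78),(268,222),(25,163)]);ds=B([(370,462),(257,290),(383,252),(510,400)])
st=A([(416,62),(649,50),(664,185),(430,205)]);ss=B([(165,243),(36,157),(130,112),(270,198)])
for t,s,z in((dt,ds,70),(st,ss,50)):
    w=tri(t,s);print(w)
    p=plane("top",t,z);print(p[:,:2],p.mean(0),np.linalg.norm(np.roll(p,-1,0)-p,axis=1))
# objects
top=cv2.imread("pics/top0.png");sc=cv2.imread("pics/scene0.png")
def blobs(m,roi,mn):
    n,_,s,c=cv2.connectedComponentsWithStats(m.astype('uint8'))
    for i in range(1,n):
        if s[i,4]>mn and roi[0]<c[i][0]<roi[1] and roi[2]<c[i][1]<roi[3]: print(s[i],c[i])
for nm,im,r1 in(("top",top,(90,420,190,290)),("scene",sc,(180,400,110,260))):
    h=cv2.cvtColor(im,cv2.COLOR_BGR2HSV);b=im.astype(int)
    print(nm,"green");blobs((b[...,1]-b[...,2]>8),r1,15)
    print("dark");blobs(h[...,2]<60,r1,25)
E
```

```text
[[724.1 247.4  62.9   2.4]
 [675.6  39.7  71.7   3.1]
 [551.1  66.8  64.5   0.4]
 [604.9 275.6  73.6   3.6]]
[[720.5 246.2]
 [677.4  38.6]
 [550.2  66.3]
 [607.  275.4]] [638.8 156.6  70. ] [212.  130.1 216.7 117.2]
[[ 693.7  -67.4   65.3    5. ]
 [ 706.2 -281.8   49.8    0.7]
 [ 583.6 -290.6   44.5    7.9]
 [ 567.1  -75.7   49.7    3.7]]
[[ 697.2  -67. ]
 [ 706.4 -282. ]
 [ 579.6 -285.5]
 [ 565.8  -74.4]] [ 637.2 -177.2   50. ] [215.2 126.8 211.6 131.6]
top green
[337 225  10  10  82] [341.6 229.5]
[382 241  27  32 367] [394.5 255.4]
dark
[383 203  26  20 343] [395.6 212.9]
[277 204  21  17 172] [286.5 212.6]
[215 211  20  15  93] [225.  218.8]
[ 98 212  36  21 267] [114.6 222.4]
[164 223  22  17 204] [175. 230.]
[328 222  11  18  63] [331.6 231.3]
[389 248  11  11  71] [394.  253.1]
[227 254  18  18 246] [235.3 262.7]
[105 257   7  12  60] [107.8 262.5]
scene green
[218 119  19  12  92] [226.  125.5]
[234 136   7   4  27] [237.1 137.4]
dark
[ 339   93   56   50 1348] [367.  114.3]
[195 122  14  17 206] [201.6 129.9]
[230 140  14  13 132] [236.5 146.4]
[243 165  17  13 151] [250.9 170.5]
[302 173  12   8  72] [307.7 176.7]
[279 191  19  11  81] [287.1 196.5]
[317 202  19  18 132] [326.  211.7]
[224 212  35  56 188] [242.3 241.2]
[349 234  29  25 235] [363.4 248.2]
```

Run:
```python
import cv2,numpy as np
a=cv2.imread("pics/top0.png")
g=lambda i:(255*(i/255.)**.55).clip(0,255).astype('uint8')
def crop(x,y,w,h,s,n):
    im=g(cv2.resize(a[y:y+h,x:x+w],(w*s,h*s),interpolation=2))
    for k in range(0,w,10): cv2.putText(im,str(x+k),(k*s,10),0,.35,(0,0,255));cv2.line(im,(k*s,12),(k*s,18),(0,0,255))
    for k in range(0,h,10): cv2.putText(im,str(y+k),(0,k*s+4),0,.35,(0,0,255))
    cv2.imwrite(n,im)
crop(132,105,114,80,7,"pics/z1.png");crop(270,110,110,70,7,"pics/z2.png");crop(158,205,80,40,10,"pics/z3.png")
```

```text
(no output)
```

View pics/z1.png

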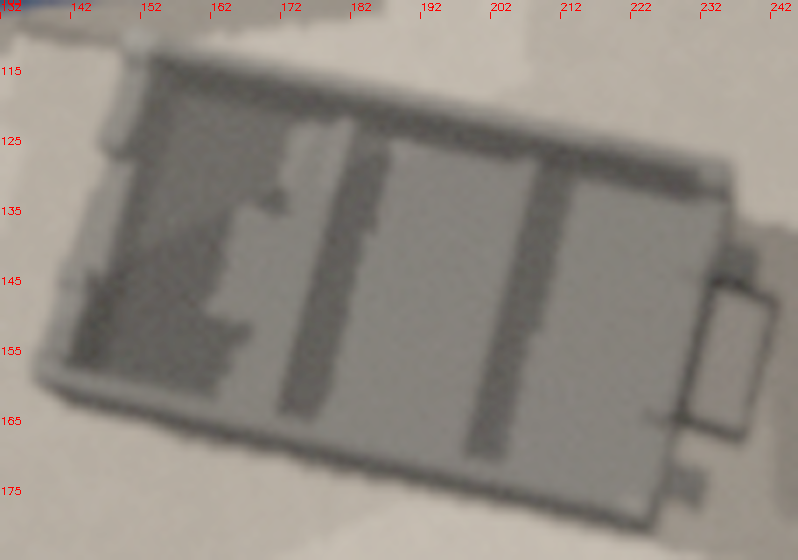

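View pics/z2.png

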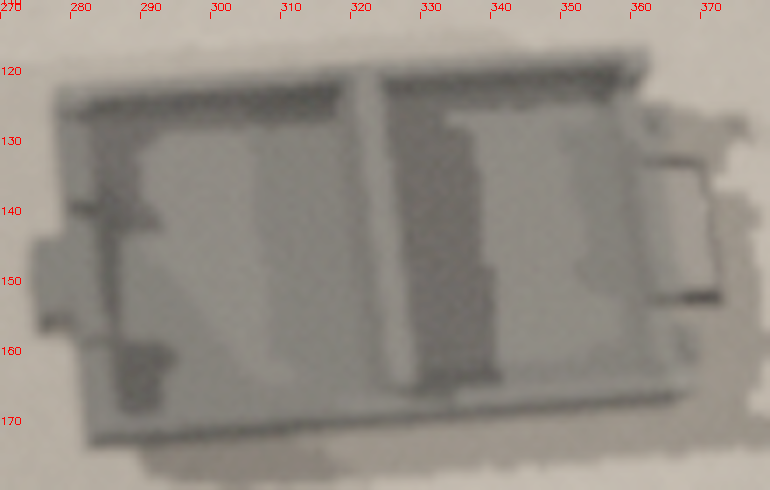

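View pics/z3.png

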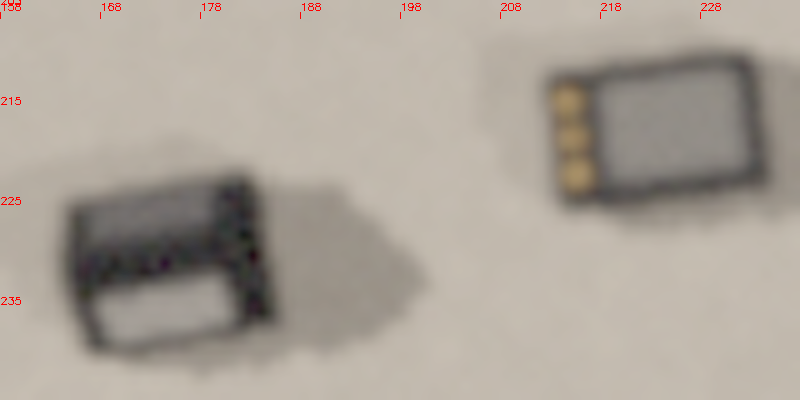

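Run:
```python
from h import *
np.set_printoptions(precision=1,suppress=True)
f=lambda L,s,o:np.array(L,float)/s+o-0.5+.5/s
D=lambda L:f(L,7,[132,105]);S=lambda L:f(L,7,[270,110]);P=lambda L:f(L,10,[158,205]);B=lambda L:f(L,3.077,[140,110])
def fit(p,m):
    pc,mc=p.mean(0),np.mean(m,0);a=(p-pc)[:,:2]@[1,1j];b=(np.array(m)-mc)[:,:2]@[1,1j]
    r=(a*b.conj()).sum();th=np.angle(r);R=np.array([[np.cos(th),-np.sin(th)],[np.sin(th),np.cos(th)]])
    c=pc[:2]-R@mc; print("fit",c,th,"res",(p[:,:2]-c-np.array(m)@R.T).round(1).tolist());return c,th
# tote corners TL=+x end?, tote x ~ world +y, tote y ~ world -x : TL(+y,+x)->(110,-65)
m=[(110,-65),(-110,-65),(-110,65),(110,65)]
print("deep");c,th=fit(plane("top",D([(125,32),(735,160),(652,512),(38,372)]),70),m)
R=np.array([[np.cos(th),-np.sin(th)],[np.sin(th),np.cos(th)]])
card=plane("top",D([(728,360)]),25);print("card",(card[0,:2]-c)@R)
print("shallow");c,th=fit(plane("top",S([(57,90),(648,48),(688,385),(88,432)]),50),m)
R=np.array([[np.cos(th),-np.sin(th)],[np.sin(th),np.cos(th)]])
print("card",(plane("top",S([(683,230)]),25)[0,:2]-c)@R)
d=plane("top",S([(368,70),(402,385)]),65);print("div",(d[:,:2]-c)@R, np.arctan2(*(d[0]-d[1])[1::-1]))
print("lens",tri([(341.4,229.6)],[(237.2,137.5)]),plane("top",[(341.4,229.6)],48))
b=plane("top",P([(548,75),(750,52),(765,185),(565,205)]),22);print("bat",b,b.mean(0),np.linalg.norm(np.roll(b,-1,0)-b,axis=1))
print("bat label tri",tri(P([(676,125)]),B([(455,247)])))
print("prism L eave z20",plane("top",P([(70,205),(95,350)]),20),"base R z0",plane("top",P([(258,172),(272,322)]),0),"ridge",plane("top",P([(73,268),(225,248)]),39))
print("prism lower slope label tri",tri(P([(165,308)]),B([(570,303)])))
```

```text
deep
fit [642.3 159.3] 1.3293143700409877 res [[-1.2, 2.0], [-1.4, 0.5], [0.5, -0.2], [2.2, -2.3]]
card [-119.4   -3.5]
shallow
fit [ 639.3 -177.5] 1.6268062881974557 res [[-2.5, -1.6], [-1.0, -0.4], [2.0, 2.5], [1.6, -0.5]]
card [-123.    -0.9]
div [[ -1.5 -57. ]
 [ -0.1  58.3]] 0.04386125093175249
lens [[ 422.8 -209.9   52.5    0.1]] [[ 422.9 -211.1   48. ]]
bat [[476.4 102.9  22. ]
 [480.9  52.7  22. ]
 [447.8  49.6  22. ]
 [444.1  99.   22. ]] [462.3  76.   22. ] [50.4 33.3 49.6 32.5]
bat label tri [[462.4  71.6  26.1   1.4]]
prism L eave z20 [[447.  222.2  20. ]
 [411.1 215.8  20. ]] base R z0 [[455.4 179.    0. ]
 [417.5 175.5   0. ]] ridge [[430.7 216.9  39. ]
 [434.7 179.9  39. ]]
prism lower slope label tri [[424.9 194.9  17.2  10.9]]
```

```bash
cat >> h.py <<'E'
DC=np.array([642.3,159.3]);DY=1.329
def rot(t): return np.array([[np.cos(t),-np.sin(t)],[np.sin(t),np.cos(t)]])
def q(phi):
    a=(phi+np.pi/2)/2; return [np.cos(a),np.sin(a),0,0]
def best(p,phi):
    c=[(abs(j[5]),f) for f in (phi,phi+np.pi,phi-np.pi) if (j:=bot.solve_ik(list(p),q(f))) is not None]
    return q(min(c)[1])
def st(l):
    s=bot.read_state();print(l,"t%.1f"%s['t'],"tcp",s['tcp_pos'].round(1),"F",np.round(s['contact_force'],1),"w%.1f ff%.1f"%(s['width'],s['finger_force']),"j6 %.2f"%s['joint_pos'][5],flush=True);return s
def pick(xy,phi,z,force,opening=88,up=160):
    o=best([*xy,z],phi);bot.move_gripper(opening)
    bot.move_ptp([*xy,up-60],o);bot.line_to([*xy,z],100);bot.move_gripper(0,force);st("grip")
    bot.line_to([*xy,up],150);st("lift")
def place(tx,z,w,up=160):
    xy=DC+rot(DY)@np.array([tx,0.]);o=best([*xy,z],DY+np.pi/2)
    bot.move_ptp([*xy,up],o);bot.line_to([*xy,z+12],150);bot.line_to([*xy,z],30);st("down")
    bot.move_gripper(w);bot.pause(.1);bot.line_to([*xy,up],200);st("out")
E
python3 - <<'E'
from h import *
pick((423,-210.5),0.8,14,25)
E
```

```text
grip t3.7 tcp [ 423.  -210.5   14.1] F [0.3 0.1 1.4] w51.6 ff25.0 j6 0.84
lift t4.8 tcp [ 422.3 -210.3  159.1] F [-1.3 -0.4 -2.2] w51.4 ff25.0 j6 0.84
```

Run:
```python
from h import *
place(-68.6,40.5,62)
pick((432.7,198.2),1.70,5,20)
place(0,31.5,58)
pick((462.3,76),1.652,3.5,20)
place(68.6,30,64)
bot.move_ptp([480,-60,250],q(1.57))
for n in("scene","top"): cv2.imwrite(f"pics/{n}1.png",cv2.cvtColor(bot.camera(n),cv2.COLOR_RGB2BGR))
a=cv2.imread("pics/top1.png");b=cv2.imread("pics/scene1.png")
g=lambda i:(255*(i/255.)**.55).astype('uint8')
im=np.vstack([cv2.resize(a[100:190,130:290],(533,300),interpolation=2),cv2.resize(b[180:280,160:338],(533,299),interpolation=2)])
cv2.imwrite("pics/p1.png",g(im))
```

```text
down t7.6 tcp [625.8  92.7  40.4] F [-0.2 -0.6 -1.3] w51.4 ff25.0 j6 -0.70
out t8.9 tcp [625.1  92.6 158.9] F [-0.2 -0.4 -1.4] w62.0 ff0.0 j6 -0.70
grip t12.8 tcp [432.7 198.2   5. ] F [-0.6  0.7  0.8] w46.4 ff19.9 j6 0.86
lift t14.0 tcp [432.2 197.8 159.1] F [-0.   0.1 -2.6] w46.1 ff19.9 j6 0.86
down t17.0 tcp [642.2 159.2  31.4] F [ 0.1 -0.2 -0.4] w46.1 ff19.9 j6 -0.78
out t18.3 tcp [641.5 159.1 158.8] F [ 0.1 -0.4 -0.7] w57.8 ff0.0 j6 -0.78
grip t22.4 tcp [462.4  76.1   3.6] F [-1.4 -0.3  2.3] w53.7 ff19.9 j6 1.07
lift t23.6 tcp [461.7  75.7 159.1] F [-0.1  0.  -0.3] w54.0 ff19.9 j6 1.07
down t26.8 tcp [658.7 225.8  29.8] F [-0.3 -0.1 -0.3] w53.6 ff19.9 j6 -0.85
out t28.2 tcp [657.9 225.6 158.7] F [-0.6  0.1 -0.1] w64.2 ff0.0 j6 -0.85
```

View pics/p1.png

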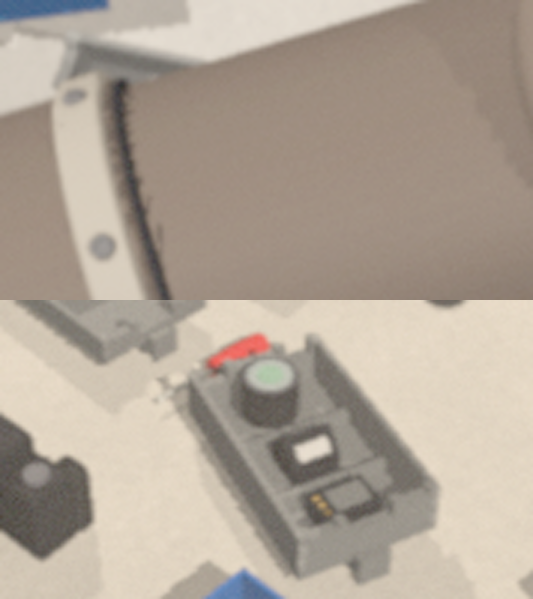

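The bottom (scene) half shows the lens, prism and battery each in its own compartment, flat. The top half is blocked by the arm. Now I'll gauge both totes mechanically by gripping their walls lightly at the commanded spots.

```bash
cat >> h.py <<'E'
SC=np.array([639.3,-177.5]);SY=1.62
def gauge(C,Y,t,phi,z,force=5,w=28):
    xy=C+rot(Y)@np.array(t,float);o=best([*xy,z],phi);bot.move_gripper(w,force)
    bot.move_ptp([*xy,z+50],o);bot.line_to([*xy,z],80);a=st("pre")
    bot.move_gripper(0,force);bot.pause(.2);st("gauge %s"%(t,))
    bot.move_gripper(w);bot.line_to([*xy,z+50],150)
E
python3 - <<'E'
from h import *
gauge(DC,DY,(36,62),DY+np.pi/2,50)
gauge(DC,DY,(-36,62),DY+np.pi/2,50)
gauge(DC,DY,(105,22),DY,52,w=34)
bot.move_ptp([430,-350,250],q(1.57))
for n in("scene","top"): cv2.imwrite(f"pics/{n}2.png",cv2.cvtColor(bot.camera(n),cv2.COLOR_RGB2BGR))
a=cv2.imread("pics/top2.png")
g=lambda i:(255*(i/255.)**.55).astype('uint8')
cv2.imwrite("pics/p2.png",g(cv2.resize(a[105:185,132:246],None,fx=7,fy=7,interpolation=2)))
E
```

```text
pre t32.4 tcp [591.  209.2  50.2] F [0.3 0.4 0.1] w28.5 ff0.0 j6 -0.89
gauge (36, 62) t33.1 tcp [590.3 209.3  50.3] F [-5.4  1.8  5.6] w6.2 ff5.0 j6 -0.89
pre t35.6 tcp [573.8 139.4  50.2] F [ 0.4 -0.3  0.8] w28.2 ff0.0 j6 -0.81
gauge (-36, 62) t36.3 tcp [573.  139.2  50.3] F [-5.6  1.5  5.3] w5.8 ff5.0 j6 -0.81
pre t39.9 tcp [646.3 266.6  52.1] F [0.2 0.4 0.1] w34.4 ff0.0 j6 0.66
gauge (105, 22) t40.6 tcp [646.5 267.1  52.5] F [0.3 4.  2.5] w10.2 ff5.0 j6 0.66
```

View pics/p2.png

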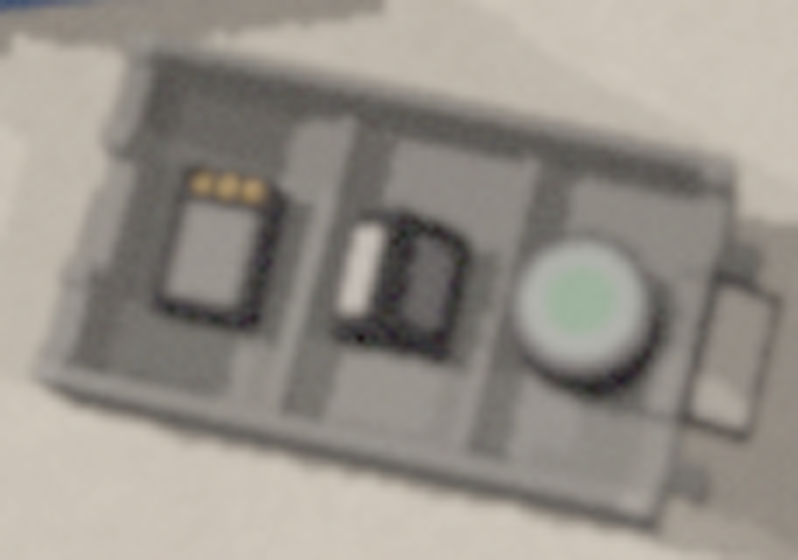

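The three parts sit in their compartments, with the battery at p2 (215,250), the prism at (405,285) and the lens at (585,305). The gauging puts the deep tote at (641.8,160.1) with yaw 1.329. The shallow tote is next.

Run:
```python
from h import *
gauge(SC,SY,(36,62),SY+np.pi/2,31)
gauge(SC,SY,(-36,62),SY+np.pi/2,31)
for f in(SY,SY-np.pi):
    j=bot.solve_ik([*SC,40],q(f))
    for g in (DY+np.pi,DY,DY-np.pi):
        k=bot.solve_ik([641.8,160.1,100],q(g));print(f,g,None if j is None else j[5],None if k is None else k[5])
```

```text
pre t46.5 tcp [ 575.9 -144.7   31.2] F [-0.4 -0.9 -1.1] w28.0 ff0.0 j6 -0.03
gauge (36, 62) t47.2 tcp [ 575.6 -144.5   31.2] F [-1.4  0.2  3.2] w6.0 ff5.0 j6 -0.03
pre t49.7 tcp [ 579.5 -216.5   31.2] F [0.9 0.  0.4] w28.1 ff0.0 j6 0.09
gauge (-36, 62) t50.4 tcp [ 579.4 -216.5   31.3] F [0.1 0.2 3.8] w6.0 ff5.0 j6 0.09
1.62 4.470592653589793 -1.5440326543202878 0.7903482259621422
1.62 1.329 -1.5440326543202878 -2.3512444276276505
1.62 -1.8125926535897932 -1.5440326543202878 0.7903482259621426
-1.521592653589793 4.470592653589793 1.5975599992695049 0.7903482259621422
-1.521592653589793 1.329 1.5975599992695049 -2.3512444276276505
-1.521592653589793 -1.8125926535897932 1.5975599992695049 0.7903482259621426
```

Run:
```python
from h import *
C=np.array([641.8,160.1]);s0=SC
bot.move_gripper(40,50);bot.move_ptp([*s0,90],q(1.6235));bot.line_to([*s0,38],80)
bot.move_gripper(0,50);bot.pause(.2);st("grip")
bot.line_to([*s0,60],40);st("up")
bot.line_to([*s0,190],150)
bot.move_ptp([*C,190],q(DY+np.pi));st("over")
bot.line_to([*C,115],80);bot.pause(.2);st("115")
for z in(106,104,102,100,99):
    bot.line_to([*C,z],20);bot.pause(.1);s=st(z)
    if s['contact_force'][2]>8: break
for n in("scene","top"): cv2.imwrite(f"pics/{n}3.png",cv2.cvtColor(bot.camera(n),cv2.COLOR_RGB2BGR))
```

```text
grip t55.1 tcp [ 639.4 -177.6   38.3] F [-1.2 -0.7  3.2] w9.7 ff50.0 j6 -1.54
up t55.8 tcp [ 639.2 -177.4   60. ] F [-0.9  0.1 -2.9] w9.6 ff50.0 j6 -1.54
over t58.8 tcp [641.8 159.7 189.8] F [-0.2 -0.7 -2.5] w9.6 ff50.0 j6 0.79
115 t60.1 tcp [642.  160.2 115.6] F [ 0.2 -0.2 -2.7] w9.7 ff50.0 j6 0.79
106 t60.8 tcp [641.9 160.2 106.1] F [-0.9  0.3 -3. ] w10.0 ff50.0 j6 0.79
104 t61.2 tcp [641.8 160.1 104. ] F [ 0.3 -0.7 -2.2] w9.9 ff50.0 j6 0.79
102 t61.5 tcp [641.8 160.1 102. ] F [ 0.1  0.7 -2.5] w9.9 ff50.0 j6 0.79
100 t61.9 tcp [641.8 160.1 100. ] F [ 0.2  0.5 -3.1] w9.6 ff50.0 j6 0.79
99 t62.2 tcp [641.8 160.1  99. ] F [-0.9 -0.1 -2.5] w10.0 ff50.0 j6 0.79
```

Run:
```python
from h import *
C=np.array([641.8,160.1])
for z in(98.4,97.8,97.2,96.6):
    bot.line_to([*C,z],15);bot.pause(.15);s=st(z)
    if s['contact_force'][2]>3: break
bot.move_gripper(40);bot.pause(.3);st("open")
bot.line_to([*C,200],100);bot.move_ptp([430,-350,250],q(1.57));st("away")
for n in("scene","top"): cv2.imwrite(f"pics/{n}4.png",cv2.cvtColor(bot.camera(n),cv2.COLOR_RGB2BGR))
a=cv2.imread("pics/top4.png");b=cv2.imread("pics/scene4.png")
g=lambda i:(255*(i/255.)**.55).astype('uint8')
im=np.hstack([cv2.resize(a[100:190,130:250],(400,300),interpolation=2),cv2.resize(b[170:290,200:320],(400,400),interpolation=2)[:300]]) if 0 else None
x=cv2.resize(a[100:190,130:250],(400,300),interpolation=2);y=cv2.resize(b[175:285,200:330],(400,338),interpolation=2)
cv2.imwrite("pics/p4.png",g(np.hstack([np.vstack([x,np.zeros((38,400,3),'uint8')]),y])))
```

```text
98.4 t62.7 tcp [641.8 160.1  98.4] F [-0.8 -0.1 -3. ] w9.5 ff50.0 j6 0.79
97.8 t63.1 tcp [641.9 160.1  98.3] F [-2.  -1.5  2.9] w9.5 ff50.0 j6 0.79
97.2 t63.5 tcp [642.  160.1  98.3] F [-4.1  0.   6.5] w9.5 ff50.0 j6 0.79
open t64.5 tcp [641.8 160.1  97.2] F [ 0.6 -0.8 -0.1] w40.0 ff0.0 j6 0.79
away t67.7 tcp [ 430.4 -349.7  249.9] F [-0.9  0.5 -0.9] w40.4 ff0.0 j6 -1.24
```

View pics/p4.png

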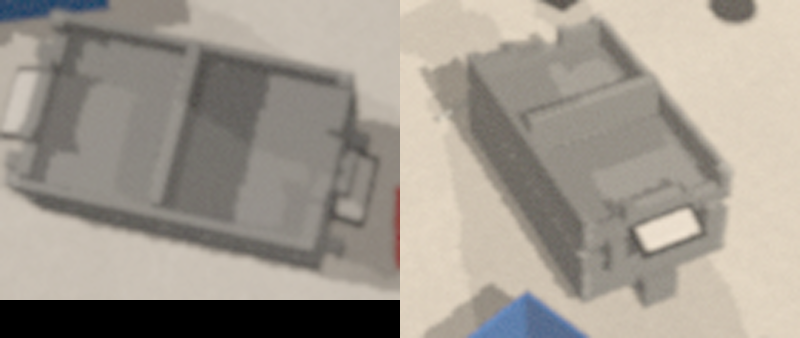

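The shallow tote sits level and square on the deep one, with the card holders at opposite ends: p4 left (20,105) and (355,185). Contact came at 60.0 mm, as expected, so I'm handing in.

Run:
```python
from plant import bot
print(bot.close_job())
```

```text
the job is handed in; nothing more can be done
None
```

I packed the lens, prism housing and short battery in their compartments, stacked the shallow tote turned end for end (contact at the expected 60 mm), and handed the job in at about 68 s of the 109 s allowed; the simulator gave no verdict.

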